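Level the collar press bed with its cam foot and hold the spirit level down

ROBOT

A 6-joint arm with a two-finger parallel gripper is mounted at the origin on the work surface. World frame = base frame: x ahead of the robot, y to its left, z up, the work surface at z = 0. Lengths are in mm, angles in rad, forces in N, time in s.
With the tool pointing down it reaches from about 275 to 750 mm from the base axis. Payload 10.2 kg.
Tool frame: the origin (TCP) lies at the very end of the fingers, on their centre line; the grasp point (between the pads) lies 19 mm behind it; z points along the fingers, y is the line along which they close (so a half turn about z gives the same grasp; the last joint's range is limited). The gripper opens to 85 mm and grips with 20 to 120 N. Pads are 22 mm wide; open, the fingers measure 114 mm over their backs; the gripper's body (76 mm by 85 mm) begins 54 mm behind the grasp point. The pads swing forward as they close: fully open they stand 13 mm farther back than shut.
Start: joints at [1.1, 0.313, 1.498, -0, 1.331, -0.223], TCP at [128.78, 508.966, 231.294] pointing down, gripper open.
Joint ranges: [-2.94, 2.94], [-0.97, 2.17], [0.19, 2.56], [-1.23, 4.37], [0.02, 3.11], [-2.88, 2.88]. Speed limits (rad/s): [2.39, 2.39, 3.01, 3.14, 3.14, 3.14].

INTERFACE

Orientations are given as a unit quaternion [w, x, y, z].
In Python, from rig import * gives the robot as it stands. The module is installed in compiled form; this text tells all that it offers.
- The arm moves only by the shell command python3 -m crank 'ROWS' [FORCE]. ROWS is JSON, a list that holds one entry, the list of rows, each a list of 7 numbers: the shift along the tool's x, y, z in units of 25 mm (1.0 is 25 mm), then the turn, a rotation vector about the tool's x, y, z in units of 8 degrees (1.0 is 8 degrees), then the finger opening in mm, from 0 to 85.4. A call has exactly 8 rows; each row shifts and turns the commanded pose from where the row before left it, along the tool's axes as they then stand; what a row does not reach is not made up. A row lasts 1/10 s, in which the tool goes at most 50 mm and 8.59 degrees, less where a joint would pass 70% of its speed; a pose out of reach is approached as far as the arm can. A call is refused whole if a number of a shift passes 1 or a number of a turn 1, either way. A call with a gripper value outside its range is refused whole. The fingers move at their own pace and stop on an object; FORCE is the grip in N (left out, the last holds). Time passes only in rows, so rows that do not move let the fingers close, or fill a call up. It gives the time, the measured TCP pose, the force, the opening and the grip force at its end, in the units of the state.
- sense(): the state, without advancing time (a new reading comes with each control period).
- capture(name): name is "scene" or "top" or "wrist"; returns the picture (480x640x3 uint8, blue, green, red); there is no depth.
- camera_model(name): a dict with "fx", "fy", "cx", "cy" (pixels), "world_from_camera" (4x4, takes a point from camera to world coordinates); the wrist camera has in their place "T_tool_cam" (4x4, takes a point from camera to tool coordinates, whose origin is the TCP and whose axes are the flange's). Camera axes: x right, y up, looking along -z (the intrinsics and any distortion apply to the point x, -y, -z); pixel columns grow to the right and rows downward; lengths in mm; the calibration is good to about 2 mm. A picture is of the moment at which its call begins: read the wrist's pose just before it. camera_model takes no time and is no camera call.
- finish_job(): hands the job in; it is judged then, once.
The state is a dict: "time_s": time; "joints": joint angles; "dq": joint speeds; "tau": joint torques, N m; "eef_pos": TCP position; "ee_rot": TCP orientation; "force": force on the tool from outside, world axes, zero at the start; "wrist_torque": the same for the moment, N m; "grip_width": opening from 0.0 (shut) to 1.0 (fully open); "grip_force": force on a finger pad.
Only numpy, scipy, OpenCV 4.12 (cv2) and the standard library are available. Lean on these libraries where they do the work, as an engineer would, in place of code of your own. Each camera call takes 0.05 s, during which the arm holds its last target. There are 200 camera calls.

TASK

Set the yellow spirit level upright on the bare metal bed of the collar press, near its middle and pointing from one levelling foot to the other, and let go of it; its bubble floats to the bed's high side. Then turn the black handle of the foot on the low side clockwise (seen from above) to raise that side until the whole bubble lies between the two black lines, leaving the other foot as it is and the jar, thread cone and brush where they are. Finally push the level down onto the bed with a steady push of about 10 N, and finish while still holding that push, with the bubble still between the lines.

Things in the scene. Friction and masses are not known exactly. Their poses are not given: they have to be found in the camera images.
- level: Yellow spirit level, 200 x 24 x 44 mm (long, wide, high), 0.2 to 0.35 kg, upright on the table left or right of the press. Origin: centre of its underside; x along it towards the red cap (other cap black), z up. Green vial in the middle of the top (to 34 mm either way, top 42 mm up); dark thumb pads on the top 62 mm either side of the middle. Grip across its 24 mm width.
- bubble (a joint): Position (m) of the pale 13 mm bubble along the level's x from the middle of the green vial. It floats to the higher end, about 0.45 mm per mrad of slope, settling in about 1.5 s; it stops at +-23 mm. Two thin black lines across the vial are 11 mm either side of its middle, so the bubble is between them within about +-4 mm.
- bed_top (a point): Centre of the top face of the press bed, a bare aluminium plate 200 mm (x) by 270 mm (y) with a thin red stripe along each long edge, about 65 mm above the table. Axes of the bed: y points to the left foot, z out of the plate. At the start one of the two y ends is low by 22 to 42 mrad. Turning a foot tilts the plate about the other foot.
- foot_left (a joint): Turn (rad) of the left foot's handle (on the bed's +y side). Grows clockwise seen from above, 0 to 2.0, starting at 0 to 0.25; every radian clockwise raises the +y side by 30 mrad of slope. Stays where it is left; takes about 0.2 Nm to turn.
- foot_left_grip (a point): Grip point of the left handle: on its upright turning axis, 100 to 118 mm above the table, 185 mm from the bed's middle along the bed's y. The handle is a black bar 50 mm long (its x, orange end at +x), 14 mm wide (its y), 30 mm high, from 20 mm below to 10 mm above this point, on a 14 mm spindle. Axes turn with it; the point stays in place.
- foot_left_tip (a point): The orange end of the left handle, 25 mm from its axis, at the height of the grip point.
- foot_right (a joint): The same for the right foot (on the bed's -y side); every radian clockwise raises the -y side by 30 mrad.
- foot_right_grip (a point): The same point on the right foot's handle.
- foot_right_tip (a point): The orange end of the right handle.
- bed: The bed plate itself with its lugs (origin 60 mm below the middle of the top face). Weight off its middle leans it a little: about 2 mrad for 10 N pushed 60 mm to one side.
- starch_jar: Glass jar with a blue cap, 58 mm across, 100 mm high, standing beside the press on the side where the level is not. Leave it.
- thread_cone: Red cone of thread, 56 mm across, 85 mm high, beyond the press. Leave it.
- lint_brush: Flat brush with a dark wooden handle, lying beyond the press. Leave it.
Mind the look-alikes: they are no part of the job. There is more than one size of the level; the one meant has the size given above.

How it is judged (in metres and radians):
On the way, in this order (a step that is already met when the one before it is completed fails the run):
1. the level stands upright on the bed, pointing from foot to foot, let go of (x of level in the frame of bed_top between -0.06 and 0.06 m and y of level in the frame of bed_top between -0.05 and 0.05 m and z of level in the frame of bed_top between -0.006 and 0.006 m and angle between the x axis of level and the y axis of bed_top, either way round below 0.2 rad and angle between level's own z axis and vertical below 0.1 rad and contact force between the fingers and level below 0.1 N and contact force between level and bed above 1 N), for 0.3 s.
2. the bubble is between the lines: the bed is level (x of level in the frame of bed_top between -0.06 and 0.06 m and y of level in the frame of bed_top between -0.05 and 0.05 m and z of level in the frame of bed_top between -0.006 and 0.006 m and angle between the x axis of level and the y axis of bed_top, either way round below 0.2 rad and angle between level's own z axis and vertical below 0.1 rad and value of joint bubble between -0.004 and 0.004 m and angle between bed_top's own z axis and vertical below 0.012 rad), for 0.5 s.
At the end, for the whole second after the job is handed in: Level upright on the bed (60 mm in x, 50 mm in y of its middle, within 0.2 rad of foot to foot); bubble within 4 mm of the middle, bed within 12 mrad of level; fingers on the level with over 3 N; level bears on the bed with 5.5 to 28 N, its 2 to 3.5 N weight included (all of step 2 and contact force between the fingers and level above 3 N and contact force between level and bed between 5.5 and 28 N); the arm keeps its last pose, push and grip.
It fails at once if both feet have been turned (the orange end of each handle moved more than 6 mm) (distance of each of foot_left_tip, foot_right_tip from where it was at the start of the episode above 0.006 m).
It fails at once if the jar is shifted by more than 30 mm or knocked over (distance of starch_jar from where it was at the start of the episode above 0.03 m or angle between starch_jar's own z axis and vertical above 0.5 rad).
It fails at once if the thread cone is shifted by more than 30 mm or knocked over (distance of thread_cone from where it was at the start of the episode above 0.03 m or angle between thread_cone's own z axis and vertical above 0.5 rad).
It fails at once if the brush is shifted by more than 30 mm or knocked over (distance of lint_brush from where it was at the start of the episode above 0.03 m or angle between lint_brush's own z axis and vertical above 0.5 rad).
It also fails if it takes over 72 s, if anything falls off the work surface, if the arm or the gripper's body presses on something with over 40 N, if the wrist force passes 120 N, or if a joint passes its speed limit or range.

## Working session

There is one attempt and no reset: what is moved stays moved. The work goes in short steps, Python scripts to look and compute and a shell command to move; the robot and the scene stay as the last step left them, time stands still between calls to the robot, and variables do not carry over. Pictures are saved under pics/ and viewed, at most 10 in all, crops included, and the job is handed in when it is done.

```bash
mkdir -p pics; python3 - <<'E'
from rig import *
import cv2,numpy as np
np.set_printoptions(precision=4,suppress=True)
for n in("scene","top"):
    cv2.imwrite(f"pics/{n}0.png",capture(n)); print(n,camera_model(n))
print(camera_model("wrist"));print(sense())
E
```

```text
scene {'fx': 447.2244408467809, 'fy': 447.2244408467809, 'cx': 317.42209580391216, 'cy': 234.6887002308735, 'world_from_camera': array([[   0.4368,   -0.7808,    0.4466, 1165.6664],
       [   0.8995,    0.3766,   -0.2215, -228.9281],
       [   0.0047,    0.4985,    0.8669, 1175.5219],
       [   0.    ,    0.    ,    0.    ,    1.    ]])}
top {'fx': 476.8620521948542, 'fy': 476.8620521948542, 'cx': 323.59858802311675, 'cy': 234.59601079130462, 'world_from_camera': array([[  -0.0224,    0.9824,   -0.1856,  418.9209],
       [  -0.9997,   -0.0226,    0.0009,   46.3666],
       [  -0.0033,    0.1856,    0.9826, 1131.4894],
       [   0.    ,    0.    ,    0.    ,    1.    ]])}
{'fx': 424.5117609193909, 'fy': 424.5117609193909, 'cx': 321.724395150339, 'cy': 232.30875382022245, 'T_tool_cam': array([[  -0.0001,    0.9638,    0.2665,   67.8553],
       [   1.    ,    0.0002,   -0.0004,    0.2358],
       [  -0.0005,    0.2665,   -0.9638, -142.4338],
       [   0.    ,    0.    ,    0.    ,    1.    ]])}
{'time_s': 0.1, 'joints': array([ 1.0996,  0.3134,  1.4984,  0.    ,  1.331 , -0.2234]), 'dq': array([-0.0014, -0.0022, -0.0014, -0.0006,  0.0003, -0.0013]), 'tau': array([  0.002 , -41.2901, -26.0142,  -0.0001,   0.003 ,   0.    ]), 'eef_pos': array([128.652 , 508.7481, 230.7946]), 'ee_rot': array([-0.0002,  0.1236,  0.9923, -0.0006]), 'force': array([ 0.2494, -0.7517, -0.1378]), 'wrist_torque': array([-0.0179, -0.0639,  0.0151]), 'grip_force': 0.0, 'grip_width': 0.9988700184050756}
```

View pics/top0.png

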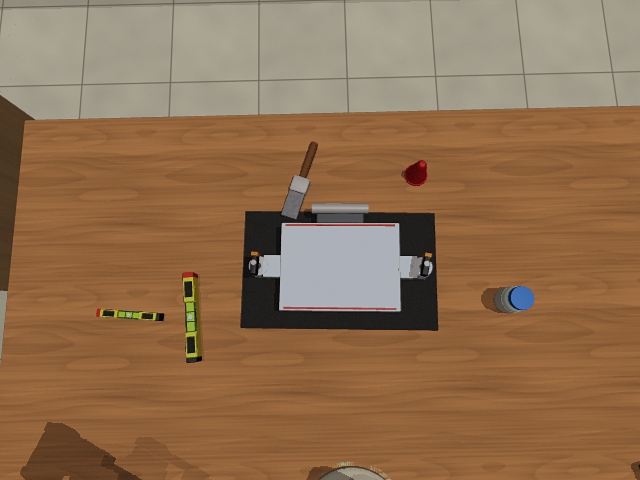

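View pics/scene0.png

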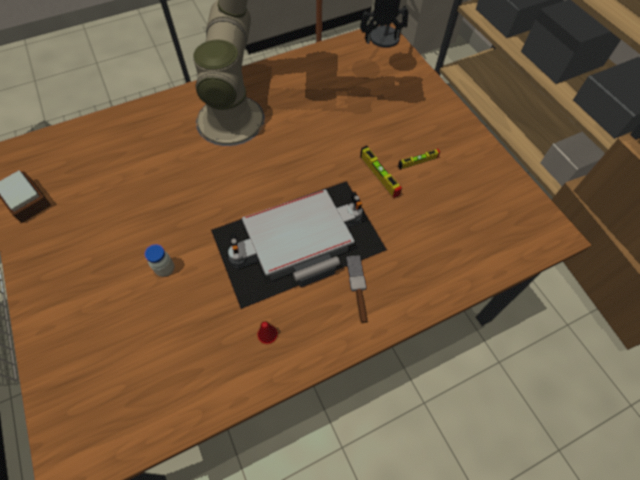

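The top view shows two candidates for the level: the long one at (191,317), about 88 px, and the short one at (130,315), about 67 px. At roughly 2.3 mm/px the long one is 200 mm. The left foot is at about (254,265) and the right foot at (427,266). The jar is at (516,299), the cone at (416,173) and the brush at (300,180). I'll check the choice in a close crop.

```bash
cat > h.py <<'E'
from rig import *
import cv2,numpy as np
from scipy.spatial.transform import Rotation as R
np.set_printoptions(precision=3,suppress=True)
def ray(name,u,v,z,s=None):
    c=camera_model(name)
    if name=="wrist":
        T=np.eye(4);q=s["ee_rot"];T[:3,:3]=R.from_quat([q[1],q[2],q[3],q[0]]).as_matrix();T[:3,3]=s["eef_pos"];T=T@c["T_tool_cam"]
    else:T=c["world_from_camera"]
    d=T[:3,:3]@np.array([(u-c["cx"])/c["fx"],-(v-c["cy"])/c["fy"],-1]);o=T[:3,3]
    return o+d*(z-o[2])/d[2]
def tool():
    s=sense();q=s["ee_rot"];return s,R.from_quat([q[1],q[2],q[3],q[0]])
E
python3 - <<'E'
from h import *
im=cv2.imread("pics/top0.png")
f=lambda x,y,w,h,k:cv2.resize(im[y:y+h,x:x+w],None,fx=k,fy=k,interpolation=cv2.INTER_CUBIC)
a=f(90,265,120,100,5) #600x500
b=f(240,245,40,40,5);c=f(400,245,40,40,5)
r=np.zeros((500,200,3),np.uint8);r[:200]=b;r[250:450]=c
cv2.imwrite("pics/crop0.png",np.hstack([a,r]))
for z,ps in((44,[(189.5,272),(193.5,361),(97,313),(164,317)]),(67,[(280,224),(399,224),(400,311),(280,311)]),(112,[(254,265),(427,265)])):
    for p in ps: print(p,ray("top",*p,z))
E
```

```text
(189.5, 272) [544.314 354.176  44.   ]
(193.5, 361) [346.493 339.436  44.   ]
(97, 313) [456.288 560.088  44.   ]
(164, 317) [443.994 408.562  44.   ]
(280, 224) [646.905 144.277  67.   ]
(399, 224) [ 640.631 -127.07    67.   ]
(400, 311) [ 444.812 -119.134   67.   ]
(280, 311) [450.766 145.345  67.   ]
(254, 265) [548.424 196.554 112.   ]
(427, 265) [ 539.938 -175.185  112.   ]
```

View pics/crop0.png

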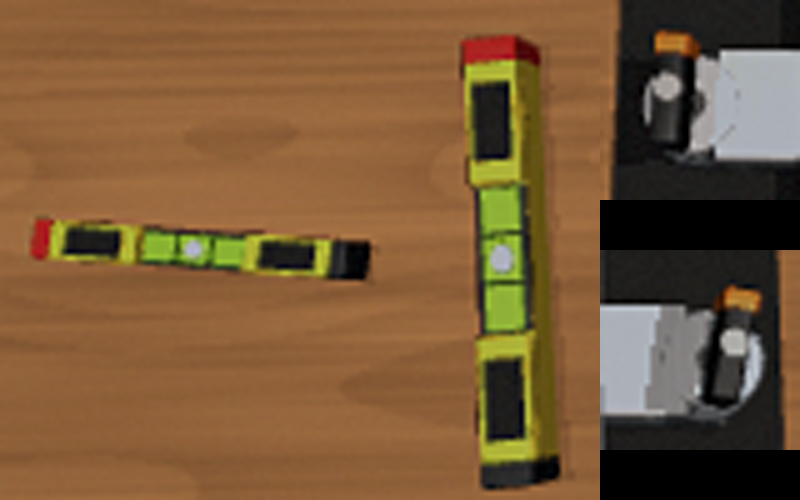

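The crop confirms it: the long level, with its vial at (190.4,316.6), red cap up the image and black cap down, is 200 mm. The short one at (128,314) is a decoy of about 152 mm. Both handles have their orange end up the image (+x), left (255,253) and right (428,255).

```bash
cat >> h.py <<'E'
def delta(p,yang):
    """shift in tool axes (25mm units) and tool-z turn (8deg units) to reach p with tool y at angle yang (deg), tool down; turn applied after"""
    s,r=tool();M=r.as_matrix();a=np.degrees(np.arctan2(M[1,1],M[0,1]))
    d=r.inv().apply(np.array(p)-s["eef_pos"])/25
    print("t",s["time_s"],"tcp",s["eef_pos"],"yang",a,"tilt",M[:,2],"\nshift units",d,"turn z units",-(yang-a)/8,"F",s["force"],"grip",s["grip_width"]*85.4,s["grip_force"],"j",s["joints"])
E
python3 - <<'E'
from h import *
c=ray("top",190.2,316.8,43);a=ray("top",90+491/5,265+121/5,44);b=ray("top",90+504/5,265+400/5,44)
print(c,(a+b)/2,np.degrees(np.arctan2(*(a-b)[1::-1])), np.hypot(*(a-b)[:2]))
delta([c[0],c[1],130],94)
print(R.from_quat([1,0,0,0]).as_matrix())
E
```

```text
[443.134 349.866  43.   ] [443.146 351.195  44.   ] 4.401475009522805 124.32321111651707
t 0.1 tcp [128.652 508.748 230.795] yang 75.80272988296159 tilt [-0.001 -0.001 -1.   ] 
shift units [-13.755  -3.071   4.031] turn z units -2.2746587646298018 F [ 0.249 -0.752 -0.138] grip 85.30349957179347 0.0 j [ 1.1    0.313  1.498  0.     1.331 -0.223]
[[ 1.  0.  0.]
 [ 0. -1.  0.]
 [ 0.  0. -1.]]
```

```bash
python3 -m crank '[[[-0.95,-0.22,0.2,0,0,0,85],[-1,-0.22,0.2,0,0,0,85],[-1,-0.22,0.3,0,0,0,85],[-1,-0.22,0.3,0,0,0,85],[-1,-0.22,0.3,0,0,0,85],[-1,-0.22,0.3,0,0,0,85],[-1,-0.22,0.3,0,0,0,85],[-1,-0.22,0.3,0,0,0,85]]]'
python3 -m crank '[[[-1,-0.22,0.3,0,0,0,85],[-1,-0.22,0.3,0,0,0,85],[-1,-0.22,0.3,0,0,0,85],[-1,-0.22,0.3,0,0,0,85],[-1,-0.22,0.3,0,0,0,85],[-0.8,-0.22,0.3,0,0,-0.75,85],[0,0,0,0,0,-0.75,85],[0,0,0,0,0,-0.75,85]]]'
python3 - <<'E'
from h import *
delta([443.1,350.5,12],94.4)
cv2.imwrite("pics/w1.png",capture("wrist"))
E
```

```text
time_s: 0.9
eef_pos: [311.4, 416.9, 175.7]
ee_rot: [-0.0, 0.124, 0.992, -0.0]
force: [0.1, -0.0, 1.0]
grip_width: 0.997
grip_force: 0.0
time_s: 1.7
eef_pos: [443.4, 349.4, 130.6]
ee_rot: [-0.001, -0.035, 0.999, -0.0]
force: [-0.9, -0.4, -0.3]
grip_width: 0.994
grip_force: 0.0
t 1.7 tcp [443.4   349.414 130.559] yang 93.98530253447558 tilt [-0.001 -0.001 -1.   ] 
shift units [0.003 0.047 4.742] turn z units -0.051837183190553304 F [-0.884 -0.429 -0.261] grip 84.84738428462049 0.0 j [ 0.46   0.494  1.509  0.     1.14  -1.18 ]
```

View pics/w1.png

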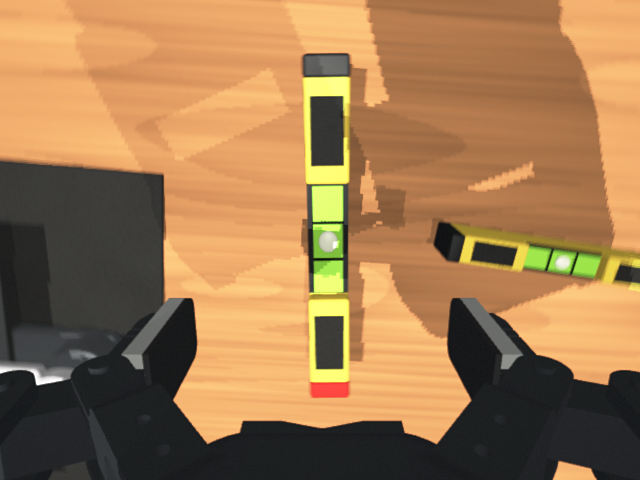

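The wrist view shows the long level lined up with the tool: vial at (328,240), black cap at the top (327,65), red cap at (329,390). The small one is at the right.

```bash
python3 - <<'E'
from h import *
s=sense()
for p in((328.5,240),(327,131),(329,343)): print(ray("wrist",*p,43,s))
E
python3 -m crank '[[[0,0.05,0.7,0,0,0,85],[0,0,0.7,0,0,0,85],[0,0,0.7,0,0,0,85],[0,0,0.7,0,0,0,85],[0,0,0.7,0,0,0,85],[0,0,0.7,0,0,0,85],[0,0,0.5,0,0,0,85],[0,0,0,0,0,0,85]]]'
```

```text
[443.213 353.931  43.   ]
[383.477 348.394  43.   ]
[508.069 359.385  43.   ]
time_s: 2.55
eef_pos: [442.1, 350.8, 12.2]
ee_rot: [-0.001, -0.033, 0.999, -0.001]
force: [-0.2, -0.5, -0.5]
grip_width: 0.993
grip_force: 0.0
```

```bash
python3 -m crank '[[[0,0.03,0,0,0,0,15],[0,0,0,0,0,0,15],[0,0,0,0,0,0,15],[0,0,0,0,0,0,15],[0,0,0,0,0,0,15],[0,0,0,0,0,0,15],[0,0,0,0,0,0,15],[0,0,0,0,0,0,15]]]' 50
python3 - <<'E'
from h import *
f=[(254.4,264.5),(427.2,265)]
for p in f: print(ray("top",*p,118))
for p in [(255.2,253.4),(428.4,254.6)]: print(ray("top",*p,115))
E
```

```text
time_s: 3.35
eef_pos: [443.4, 352.2, 14.4]
ee_rot: [0.0, -0.033, 0.999, 0.0]
force: [-1.5, -0.5, 5.6]
grip_width: 0.273
grip_force: 50.5
[548.718 194.82  118.   ]
[ 539.216 -174.308  118.   ]
[573.122 193.644 115.   ]
[ 561.978 -178.95   115.   ]
```

```bash
python3 -m crank '[[[0,0,-0.4,0,0,0,15],[0,0,-0.8,0,0,0,15],[0,0,-0.8,0,0,0,15],[0,0,-0.8,0,0,0,15],[0,0,-0.8,0,0,0,15],[0,0,-0.8,0,0,0,15],[0,0,-0.8,0,0,0,15],[0,0,-0.8,0,0,0,15]]]'
python3 - <<'E'
from h import *
delta([545,10.5,110],-1.5)
E
```

```text
time_s: 4.15
eef_pos: [442.6, 351.8, 164.6]
ee_rot: [-0.0, -0.033, 0.999, -0.0]
force: [0.8, 0.3, -3.0]
grip_width: 0.27
grip_force: 49.3
t 4.15 tcp [442.564 351.778 164.637] yang 93.79934417611007 tilt [-0.001 -0.    -1.   ] 
shift units [ -3.186 -13.892   2.188] turn z units 11.912418022013759 F [ 0.782  0.319 -3.025] grip 23.080350056313726 49.3415030837059 j [ 0.464  0.459  1.467  0.     1.216 -1.173]
```

```bash
python3 -m crank '[[[-0.21,-0.7,0,0,0,0,15],[-0.21,-0.93,0,0,0,0,15],[-0.21,-0.93,0,0,0,0,15],[-0.21,-0.93,0,0,0,0,15],[-0.21,-0.93,0,0,0,0,15],[-0.21,-0.93,0,0,0,0,15],[-0.21,-0.93,0,0,0,0,15],[-0.21,-0.93,0,0,0,0,15]]]'
python3 -m crank '[[[-0.21,-0.93,0,0,0,0,15],[-0.21,-0.93,0,0,0,0,15],[-0.21,-0.93,0,0,0,0,15],[-0.21,-0.93,0,0,0,0,15],[-0.21,-0.93,0,0,0,0,15],[-0.21,-0.93,0,0,0,0,15],[-0.21,-0.93,0,0,0,0,15],[0,0,0,0,0,0.8,15]]]'
python3 -m crank '[[[0,0,0,0,0,0.92,15],[0,0,0,0,0,0.92,15],[0,0,0,0,0,0.92,15],[0,0,0,0,0,0.92,15],[0,0,0,0,0,0.92,15],[0,0,0,0,0,0.92,15],[0,0,0,0,0,0.92,15],[0,0,0,0,0,0.92,15]]]'
python3 -m crank '[[[0,0,0.2,0,0,0.92,15],[0,0,0.3,0,0,0.92,15],[0,0,0.4,0,0,0.92,15],[0,0,0.4,0,0,0.92,15],[0,0,0.4,0,0,0,15],[0,0,0.4,0,0,0,15],[0,0,0,0,0,0,15],[0,0,0,0,0,0,15]]]'
python3 - <<'E'
from h import *
delta([545,10.5,80],-1.5)
a=capture("top")[230:330,235:445];cv2.imwrite("pics/t2.png",cv2.resize(a,None,fx=3.8,fy=3.8,interpolation=cv2.INTER_CUBIC))
E
```

```text
time_s: 4.95
eef_pos: [496.6, 173.9, 163.8]
ee_rot: [-0.0, -0.033, 0.999, -0.0]
force: [0.0, 0.3, -3.3]
grip_width: 0.269
grip_force: 49.5
time_s: 5.75
eef_pos: [544.6, 12.6, 163.7]
ee_rot: [-0.0, 0.025, 1.0, -0.0]
force: [-0.5, 0.3, -3.1]
grip_width: 0.27
grip_force: 49.7
time_s: 6.55
eef_pos: [543.9, 15.1, 163.8]
ee_rot: [-0.0, 0.513, 0.858, -0.0]
force: [0.0, -0.2, -2.1]
grip_width: 0.272
grip_force: 49.6
time_s: 7.35
eef_pos: [544.4, 15.0, 111.4]
ee_rot: [-0.0, 0.712, 0.702, -0.0]
force: [0.0, 0.1, -1.9]
grip_width: 0.268
grip_force: 49.6
t 7.35 tcp [544.36   14.977 111.37 ] yang -0.830698284628974 tilt [-0.  0. -1.] 
shift units [-0.179  0.028  1.255] turn z units 0.08366271442137825 F [ 0.035  0.069 -1.914] grip 22.90024601235515 49.55443561077118 j [-0.188  0.477  1.592 -0.     1.072 -0.173]
```

```bash
python3 -m crank '[[[-0.18,0.03,0.3,0,0,0.08,15],[0,0,0.3,0,0,0,15],[0,0,0.2,0,0,0,15],[0,0,0.1,0,0,0,15],[0,0,0.06,0,0,0,15],[0,0,0.04,0,0,0,15],[0,0,0,0,0,0,15],[0,0,0,0,0,0,15]]]'
python3 -m crank '[[[0,0,0.04,0,0,0,15],[0,0,0.04,0,0,0,15],[0,0,0.02,0,0,0,15],[0,0,0,0,0,0,15],[0,0,0,0,0,0,15],[0,0,0,0,0,0,15],[0,0,0,0,0,0,15],[0,0,0,0,0,0,15]]]' 25
```

```text
time_s: 8.2
eef_pos: [545.1, 10.5, 86.5]
ee_rot: [0.0, 0.717, 0.697, 0.0]
force: [0.1, -1.2, -3.2]
grip_width: 0.271
grip_force: 49.6
time_s: 9.0
eef_pos: [545.0, 10.4, 83.8]
ee_rot: [0.0, 0.717, 0.697, -0.0]
force: [0.9, 0.3, -3.2]
grip_width: 0.271
grip_force: 49.6
```

```bash
python3 -m crank '[[[0,0,0.03,0,0,0,15],[0,0,0.03,0,0,0,15],[0,0,0,0,0,0,15],[0,0,0,0,0,0,15],[0,0,0,0,0,0,15],[0,0,0,0,0,0,15],[0,0,0,0,0,0,15],[0,0,0,0,0,0,15]]]' 25
python3 -m crank '[[[0,0,0.03,0,0,0,15],[0,0,0.03,0,0,0,15],[0,0,0,0,0,0,15],[0,0,0,0,0,0,15],[0,0,0,0,0,0,15],[0,0,0,0,0,0,15],[0,0,0,0,0,0,15],[0,0,0,0,0,0,15]]]' 25
```

```text
time_s: 9.8
eef_pos: [545.0, 10.5, 82.3]
ee_rot: [-0.0, 0.717, 0.697, -0.0]
force: [-0.3, -0.5, -3.0]
grip_width: 0.272
grip_force: 49.6
time_s: 10.6
eef_pos: [545.1, 10.5, 80.9]
ee_rot: [0.0, 0.717, 0.697, 0.0]
force: [-0.6, 3.1, 4.3]
grip_width: 0.273
grip_force: 50.4
```

```bash
python3 -m crank '[[[0,0,0,0,0,0,28],[0,0,0,0,0,0,32],[0,0,0,0,0,0,60],[0,0,0,0,0,0,60],[0,0,-0.2,0,0,0,60],[0,0,-0.5,0,0,0,60],[0,0,-1,0,0,0,60],[0,0,-1,0,0,0,60]]]'
python3 -m crank '[[[0,0,-1,0,0,0,60],[0,0,-0.4,0,0,0,60],[0,0,0,0,0,0,60],[0,0,0,0,0,0,60],[0,0,0,0,0,0,60],[0,0,0,0,0,0,60],[0,0,0,0,0,0,60],[0,0,0,0,0,0,60]]]'
python3 - <<'E'
from h import *
delta([545,10.5,180],-1.5)
cv2.imwrite("pics/w3.png",capture("wrist"))
E
```

```text
time_s: 11.4
eef_pos: [545.0, 10.5, 150.0]
ee_rot: [0.0, 0.717, 0.697, 0.0]
force: [0.6, 0.4, -0.3]
grip_width: 0.704
grip_force: 0.0
time_s: 12.2
eef_pos: [544.9, 10.5, 183.0]
ee_rot: [-0.0, 0.717, 0.697, -0.0]
force: [0.5, 0.4, -0.0]
grip_width: 0.707
grip_force: 0.0
t 12.2 tcp [544.94   10.472 182.983] yang -1.5594970515288653 tilt [-0.001  0.    -1.   ] 
shift units [0.001 0.002 0.119] turn z units -0.0074371314411081635 F [ 0.476  0.355 -0.027] grip 60.41613179072807 0.0 j [-0.196  0.398  1.508 -0.     1.236 -0.169]
```

View pics/w3.png

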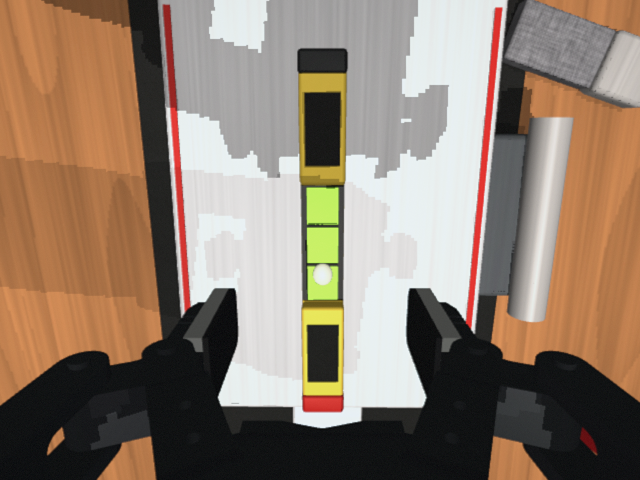

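The wrist view shows the level on the bed pointing foot to foot. The lines are at rows 226 and 264, and the bubble is at (322,274), about 17 mm towards the red cap, so the -y side is high. The left foot has to be turned, by about 1.25 rad.

```bash
python3 -m crank '[[[0.8,0.01,0,0,0,-0.7,85],[0,0,0,0,0,-0.92,85],[0,0,0,0,0,-0.92,85],[0,0,0,0,0,-0.92,85],[0,0,0,0,0,-0.92,85],[0,0,0,0,0,-0.92,85],[0,0,0,0,0,-0.92,85],[0,0,0,0,0,-0.92,85]]]'
python3 -m crank '[[[0,0,0,0,0,-0.92,85],[0,0,0,0,0,-0.92,85],[0,0,0,0,0,-0.92,85],[0,0,0,0,0,-0.92,85],[0,0,0,0,0,-0.22,85],[0,0.9,0,0,0,0,85],[0,1,0,0,0,0,85],[0,1,0,0,0,0,85]]]'
python3 -m crank '[[[-0.2,1,0,0,0,0,85],[0,1,0,0,0,0,85],[0,1,0,0,0,0,85],[0,0.6,0,0,0,0,85],[0,0,0,0,0,0,85],[0,0,0,0,0,0,85],[0,0,0,0,0,0,85],[0,0,0,0,0,0,85]]]'
python3 - <<'E'
from h import *
delta([549,195,180],87)
cv2.imwrite("pics/w4.png",capture("wrist"))
E
```

```text
time_s: 13.05
eef_pos: [545.8, 30.5, 183.2]
ee_rot: [-0.0, 0.294, 0.956, -0.0]
force: [-0.2, -0.6, 0.5]
grip_width: 0.993
grip_force: 0.0
time_s: 13.85
eef_pos: [549.9, 103.6, 183.3]
ee_rot: [0.0, 0.029, 1.0, 0.0]
force: [0.9, -0.2, -0.2]
grip_width: 0.995
grip_force: 0.0
time_s: 14.65
eef_pos: [560.1, 191.5, 183.4]
ee_rot: [0.0, 0.029, 1.0, -0.0]
force: [0.1, -0.3, -0.1]
grip_width: 0.997
grip_force: 0.0
t 14.65 tcp [560.102 191.47  183.369] yang 86.69340137463008 tilt [ 0. -0. -1.] 
shift units [0.451 0.115 0.135] turn z units -0.03832482817123939 F [ 0.113 -0.318 -0.104] grip 85.18459513904592 0.0 j [ 0.132  0.498  1.356 -0.     1.288 -1.381]
```

View pics/w4.png

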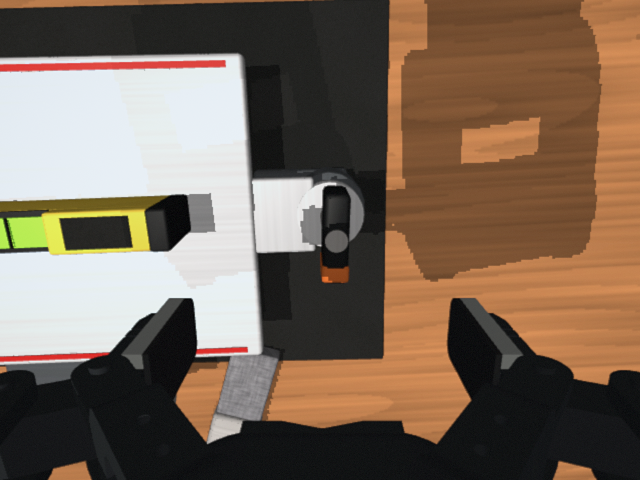

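The left handle is at (336,235) and nearly parallel to the fingers. Its top runs from about row 187 to row 280 at the orange end, and the spindle cap is at (336,241).

```bash
python3 - <<'E'
from h import *
s=sense()
for z in(112,118,124,130):
    print(z,[ray("wrist",*p,z,s)[:2] for p in((336,187),(335,281),(336,241))],[ray("top",*p,z)[:2] for p in ((254.6,251.5),(254,275),(253.2,262.3))])
E
```

```text
112 [array([528.033, 201.141]), array([579.061, 198.115]), array([556.596, 199.749])] [array([577.758, 195.394]), array([526.872, 196.454]), array([554.311, 198.305])]
118 [array([527.033, 200.993]), array([576.629, 198.052]), array([554.794, 199.641])] [array([576.824, 194.517]), array([526.236, 195.57 ]), array([553.514, 197.41 ])]
124 [array([526.033, 200.846]), array([574.197, 197.99 ]), array([552.993, 199.533])] [array([575.889, 193.64 ]), array([525.601, 194.687]), array([552.717, 196.516])]
130 [array([525.033, 200.699]), array([571.765, 197.927]), array([551.192, 199.424])] [array([574.954, 192.763]), array([524.966, 193.804]), array([551.921, 195.622])]
```

```bash
python3 -m crank '[[[0.34,0.22,0.3,0,0,0,85],[0,0,0.6,0,0,0,85],[0,0,0.7,0,0,0,85],[0,0,0.7,0,0,0,85],[0,0,0.6,0,0,0,85],[0,0,0.5,0,0,0,85],[0,0,0.3,0,0,0,85],[0,0,0,0,0,0,60]]]' 40
python3 -m crank '[[[0,0,0,0,0,0,30],[0,0,0,0,0,0,22],[0,0,0,0,0,0,18],[0,0,0,0,0,0,15],[0,0,0,0,0,0,8],[0,0,0,0,0,0,8],[0,0,0,0,0,0,8],[0,0,0,0,0,0,8]]]' 40
```

```text
time_s: 15.5
eef_pos: [551.2, 198.4, 89.9]
ee_rot: [-0.001, 0.028, 1.0, -0.0]
force: [-0.1, -0.2, -1.0]
grip_width: 0.854
grip_force: 0.0
time_s: 16.3
eef_pos: [552.0, 199.0, 91.4]
ee_rot: [0.001, 0.028, 1.0, 0.0]
force: [-0.3, 5.7, 4.1]
grip_width: 0.156
grip_force: 41.2
```

```bash
python3 -m crank '[[[0,0.06,0,0,0,0,8],[0,0,0,0,0,0.5,8],[0,0,0,0,0,0.8,8],[0,0,0,0,0,0.8,8],[0,0,0,0,0,0.8,8],[0,0,0,0,0,0.8,8],[0,0,0,0,0,0.8,8],[0,0,0,0,0,0,8]]]' 60
python3 -m crank '[[[0,0,0,0,0,0.8,8],[0,0,0,0,0,0.8,8],[0,0,0,0,0,0.8,8],[0,0,0,0,0,0.8,8],[0,0,0,0,0,0.8,8],[0,0,0,0,0,0.4,8],[0,0,0,0,0,0,8],[0,0,0,0,0,0,8]]]'
python3 - <<'E'
from h import *
s=sense();print(s["wrist_torque"]);delta([549,195,180],87)
E
```

```text
time_s: 17.1
eef_pos: [553.1, 201.4, 91.8]
ee_rot: [0.002, 0.337, 0.941, 0.002]
force: [3.3, 9.4, 3.9]
grip_width: 0.148
grip_force: 62.3
time_s: 17.9
eef_pos: [555.2, 202.6, 92.5]
ee_rot: [0.003, 0.605, 0.796, 0.005]
force: [14.0, 17.7, -0.2]
grip_width: 0.144
grip_force: 61.3
[ 2.284 -2.316  0.051]
t 17.9 tcp [555.203 202.567  92.472] yang 15.556140550153838 tilt [ 0.011  0.005 -1.   ] 
shift units [-0.217 -0.279 -3.505] turn z units -8.93048243123077 F [13.993 17.656 -0.168] grip 12.324104091395036 61.31822168827057 j [ 0.15   0.585  1.469  0.004  1.076 -0.123]
```

```bash
python3 -m crank '[[[0.1,0.15,0,0,0,0,8],[0,0,0,0,0,0,8],[0,0,0,0,0,0,8],[0,0,0,0,0,0,8],[0,0,0,0,0,0,8],[0,0,0,0,0,0,8],[0,0,0,0,0,0,8],[0,0,0,0,0,0,8]]]'
python3 -m crank '[[[0,0,0,0,0,0,8],[0,0,0,0,0,0,8],[0,0,0,0,0,0,8],[0,0,0,0,0,0,8],[0,0,0,0,0,0,8],[0,0,0,0,0,0,8],[0,0,0,0,0,0,8],[0,0,0,0,0,0,8]]]'
python3 - <<'E'
from h import *
a=np.mean([capture("top") for _ in range(1)],0).astype(np.uint8)[225:325,240:440]
cv2.imwrite("pics/t5.png",np.vstack([cv2.resize(a[:75],None,fx=4,fy=4,interpolation=cv2.INTER_CUBIC),cv2.resize(a[25:55,50:110],(600,300),interpolation=cv2.INTER_CUBIC)[:, :].repeat(1,0) if False else np.pad(cv2.resize(a[25:55,50:110],(600,300),interpolation=cv2.INTER_CUBIC),((0,0),(0,200),(0,0)))]))
E
```

```text
time_s: 18.7
eef_pos: [555.3, 203.2, 91.2]
ee_rot: [0.001, 0.605, 0.796, 0.0]
force: [3.4, 1.9, 5.2]
grip_width: 0.149
grip_force: 62.1
time_s: 19.5
eef_pos: [555.3, 203.2, 91.2]
ee_rot: [0.001, 0.605, 0.796, 0.0]
force: [2.5, 0.7, 6.1]
grip_width: 0.15
grip_force: 62.1
```

View pics/t5.png

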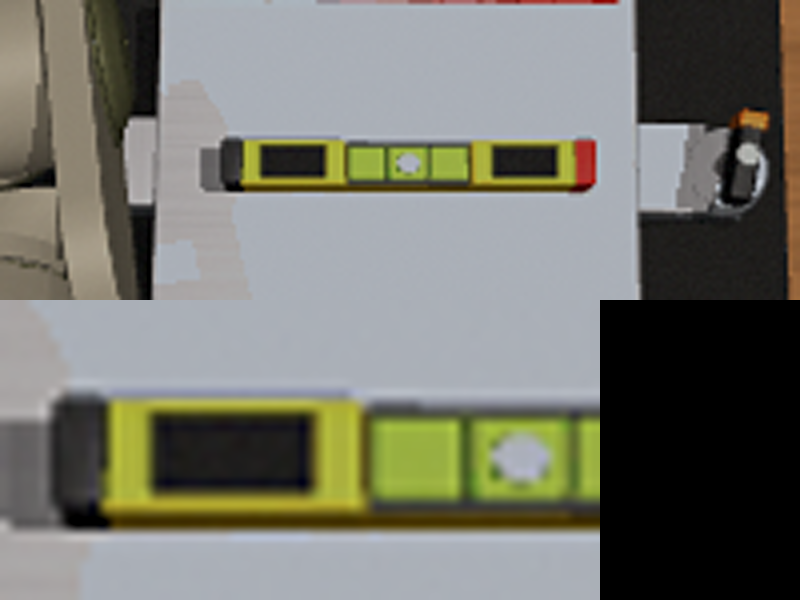

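The bubble (521,458 in the lower crop) sits midway between the lines (467 and 575). Now I'll release the handle and move to above the level's middle.

```bash
python3 -m crank '[[[0,0,0,0,0,0,20],[0,0,0,0,0,0,30],[0,0,0,0,0,0,50],[0,0,0,0,0,0,50],[0,0,-0.5,0,0,0,50],[0,0,-1,0,0,0,50],[0,0,-1,0,0,0,50],[0,0,-1,0,0,0,0]]]'
python3 - <<'E'
from h import *
s=sense()
print(ray("top",240+408/4,225+162/4,109))
delta([545,10.5,180],15.5)
E
```

```text
time_s: 20.35
eef_pos: [554.8, 203.3, 180.3]
ee_rot: [0.0, 0.605, 0.796, 0.0]
force: [0.2, -0.0, -0.5]
grip_width: 0.429
grip_force: 0.0
[543.39    7.267 109.   ]
t 20.35 tcp [554.793 203.295 180.265] yang 15.56068538177391 tilt [ 0.001  0.    -1.   ] 
shift units [-7.324 -2.446  0.009] turn z units 0.007585672721738712 F [ 0.226 -0.033 -0.484] grip 36.63277263470431 0.0 j [ 0.153  0.498  1.364  0.     1.279 -0.118]
```

```bash
python3 -m crank '[[[-0.9,-0.31,0,0,0,0,0],[-0.92,-0.31,0,0,0,0,0],[-0.92,-0.31,0,0,0,0,0],[-0.92,-0.31,0,0,0,0,0],[-0.92,-0.31,0,0,0,0,0],[-0.92,-0.31,0,0,0,0,0],[-0.92,-0.31,0,0,0,0,0],[-0.92,-0.31,0,0,0,0,0]]]'
python3 -m crank '[[[0,0,0,0,0,0.7,0],[0,0,0,0,0,0.8,0],[0,0,0,0,0,0.6,0],[0,0,0,0,0,0,0],[0,0,0,0,0,0,0],[0,0,0,0,0,0,0],[0,0,0,0,0,0,0],[0,0,0,0,0,0,0]]]'
python3 - <<'E'
from h import *
delta([544.5,10,112],-1.5)
cv2.imwrite("pics/w6.png",capture("wrist"))
E
```

```text
time_s: 21.15
eef_pos: [544.3, 8.9, 179.3]
ee_rot: [0.0, 0.605, 0.796, 0.0]
force: [0.4, 0.8, -0.1]
grip_width: 0.001
grip_force: 0.0
time_s: 21.95
eef_pos: [544.3, 9.9, 178.3]
ee_rot: [-0.0, 0.714, 0.7, -0.0]
force: [0.2, 0.3, 1.0]
grip_width: 0.002
grip_force: 0.0
t 21.95 tcp [544.319   9.912 178.332] yang -1.2019954721346493 tilt [-0. -0. -1.] 
shift units [0.004 0.007 2.653] turn z units 0.03725056598316884 F [0.208 0.251 1.023] grip 0.20497049601795533 0.0 j [-0.197  0.401  1.517 -0.     1.224 -0.176]
```

View pics/w6.png

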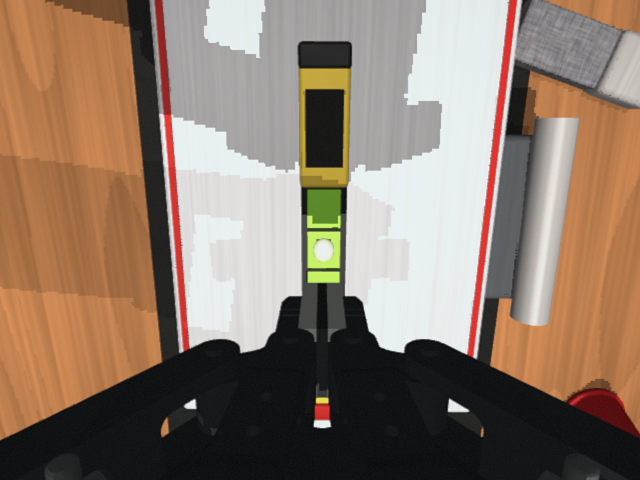

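The lines are at rows 230 and 270 and the bubble is at (323,250), so it is centred after release. Now the push.

```bash
python3 -m crank '[[[0,0,0.4,0,0,0,0],[0,0,0.6,0,0,0,0],[0,0,0.6,0,0,0,0],[0,0,0.4,0,0,0,0],[0,0,0.2,0,0,0,0],[0,0,0.1,0,0,0,0],[0,0,0.06,0,0,0,0],[0,0,0,0,0,0,0]]]'
python3 -m crank '[[[0,0,0.04,0,0,0,0],[0,0,0.04,0,0,0,0],[0,0,0,0,0,0,0],[0,0,0,0,0,0,0],[0,0,0,0,0,0,0],[0,0,0,0,0,0,0],[0,0,0,0,0,0,0],[0,0,0,0,0,0,0]]]'
```

```text
time_s: 22.8
eef_pos: [544.5, 9.9, 119.5]
ee_rot: [0.0, 0.715, 0.699, 0.0]
force: [0.0, -0.7, 0.2]
grip_width: -0.002
grip_force: 0.0
time_s: 23.6
eef_pos: [544.3, 9.9, 117.3]
ee_rot: [0.0, 0.715, 0.699, -0.0]
force: [1.4, 0.3, 0.3]
grip_width: 0.002
grip_force: 0.0
```

```bash
python3 -m crank '[[[0,0,0.06,0,0,0,0],[0,0,0.06,0,0,0,0],[0,0,0.04,0,0,0,0],[0,0,0,0,0,0,0],[0,0,0,0,0,0,0],[0,0,0,0,0,0,0],[0,0,0,0,0,0,0],[0,0,0,0,0,0,0]]]'
python3 -m crank '[[[0,0,0.03,0,0,0,0],[0,0,0.03,0,0,0,0],[0,0,0,0,0,0,0],[0,0,0,0,0,0,0],[0,0,0,0,0,0,0],[0,0,0,0,0,0,0],[0,0,0,0,0,0,0],[0,0,0,0,0,0,0]]]'
```

```text
time_s: 24.4
eef_pos: [544.4, 9.9, 113.4]
ee_rot: [0.0, 0.715, 0.699, 0.0]
force: [-1.1, -1.5, -0.1]
grip_width: 0.003
grip_force: 0.0
time_s: 25.2
eef_pos: [544.5, 9.9, 112.7]
ee_rot: [0.0, 0.715, 0.699, 0.0]
force: [-2.9, 0.8, 7.4]
grip_width: -0.003
grip_force: 4.0
```

```bash
python3 -m crank '[[[0,0,0.01,0,0,0,0],[0,0,0,0,0,0,0],[0,0,0,0,0,0,0],[0,0,0,0,0,0,0],[0,0,0,0,0,0,0],[0,0,0,0,0,0,0],[0,0,0,0,0,0,0],[0,0,0,0,0,0,0]]]'
python3 -m crank '[[[0,0,0,0,0,0,0],[0,0,0,0,0,0,0],[0,0,0,0,0,0,0],[0,0,0,0,0,0,0],[0,0,0,0,0,0,0],[0,0,0,0,0,0,0],[0,0,0,0,0,0,0],[0,0,0,0,0,0,0]]]'
python3 - <<'E'
from h import *
im=capture("wrist");F=[]
for _ in range(3): capture("top");F.append(sense()["force"])
print(np.array(F))
cv2.imwrite("pics/w7.png",im)
E
```

```text
time_s: 26.0
eef_pos: [544.6, 9.9, 112.7]
ee_rot: [0.0, 0.715, 0.699, 0.0]
force: [-4.0, -0.1, 9.8]
grip_width: -0.003
grip_force: 4.8
time_s: 26.8
eef_pos: [544.6, 9.9, 112.6]
ee_rot: [0.0, 0.715, 0.699, 0.0]
force: [-3.7, 0.1, 9.9]
grip_width: -0.0
grip_force: 4.8
[[-3.967  0.142  9.037]
 [-3.275 -0.139 10.287]
 [-2.212  0.971 10.005]]
```

View pics/w7.png

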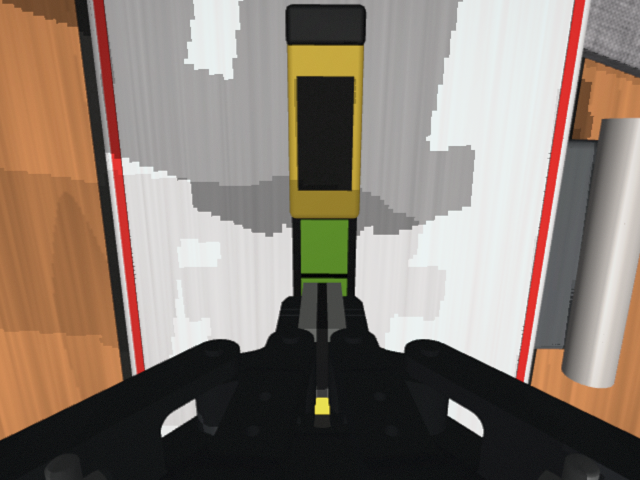

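The fingers press squarely on the middle of the vial (322,300) with a steady 10 N. They hide the bubble, but a push at the middle does not lean the bed, and the bubble was centred just before.

```bash
python3 -c "from rig import *; print(finish_job())"
```

```text
the job is handed in; nothing more can be done
None
```

I handed the job in while still pressing the level's middle with about 10 N: the level was upright on the bed, foot to foot, and only the left foot had been turned (clockwise, about 1.25 rad). The bubble was centred in the last view before the push, but the fingers hid it during the push, and `finish_job()` gave no verdict.

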